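Clear the offcuts out of the locked display case

TASK

Pinch the two spring buttons on the glass door's handle together to free its catch and slide the door fully open. Put every offcut (the scrap ends of wood and brass bar) lying in that compartment into the scrap bin on the counter, leaving the padlock, the cabinet knob and the key ring holder where they are, and then slide the door shut until the catch has sprung home again.

Things in the scene. Friction and masses are not known exactly. Their poses are not given: they have to be found in the camera images.
- case: low mahogany display case, fixed, 290 (x) x 600 (y) x 58 high; origin: centre of its underside, yaw within 0.1. A divider at y = 0 (10 thick, 42 high) makes two compartments: the one at y < 0 lies under the sliding glass door, the one at y > 0 under a fixed pane and is not part of the job
- door (a joint): how far the glass door has slid open, m: 0 shut, 0.29 fully open. It slides along the case's +y over the fixed pane, its glass top 64 above the table; it stays where left (friction 1.5 N) and is held shut by a catch until both buttons are in. Pushed back to 0 the bevelled catch springs in by itself (10 to 15 N); or slide it shut with the buttons held in
- door_handle (a point): midpoint between the two buttons of the door's handle block, 90 above the table; moves with the door (case frame: y = -34 shut, +256 open; x = 0). The block stands on the glass, 36 (case x) x 40 (case y), its top 106 above the table. With the door fully open the whole compartment is uncovered but for its last 10 mm next to the divider
- button_near (a joint): travel of the spring button on the handle's -x face (towards the robot), m: 0 out, 0.008 fully in, pressed towards the case's +x. Takes 2.4 N to start, 5.6 N fully in; that side of the catch is free beyond 0.005. Springs out when released
- button_far (a joint): the same for the opposed button on the handle's +x face, pressed towards -x of the case
- button_near_face (a point): centre of the outer face of the near button (30 along case y x 24 high, 90 above the table); with both buttons out the two faces are 56 apart, with both in 40
- button_far_face (a point): centre of the outer face of the far button
- compartment (a point): centre of the floor of the compartment under the sliding door, 12 above the table. Inside it spans case x -135..135 and y -290..-5, with walls 10 thick and 58 high
- bin: loose open sheet-metal scrap bin standing on the table to the right of the case, 200 (x) x 170 (y) x 90 high outside, walls and floor 5 thick, about 0.7 kg. Origin: centre of its underside
- holder: stock, not scrap: green bakelite key ring holder, a 60 x 40 x 16 block with a short metal stud, 28 high in all, lying in the compartment among the offcuts; to stay where it is. Origin: centre of its underside
- padlock: stock, not scrap: brass padlock lying flat in the compartment near its far wall, body 45 (x) x 55 (y) x 24 high centred at y = -12, steel shackle out to y = +47; to stay where it is. Origin on its underside
- knob: stock, not scrap: chrome cabinet knob standing in the compartment near its far wall, 38 across, 35 high; to stay where it is. Origin: centre of its underside
- offcut1: scrap to be cleared: plain square-cut batten end of dark wood, 62 x 27 x 26 mm (x long, y wide, z high), lying loose in the compartment under the sliding door; may be absent. Origin: centre of its underside, x along its length
- offcut2: scrap to be cleared: plywood scrap, L-shaped from the side (18 high, with a step at its -x end, 22 long, that is 28 high), 60 x 30 x 28 mm (x long, y wide, z high), lying loose in the compartment under the sliding door; may be absent. Origin: centre of its underside, x along its length
- offcut3: scrap to be cleared: plain batten end of pale wood, 64 x 24 x 24 mm (x long, y wide, z high), lying loose in the compartment under the sliding door; may be absent. Origin: centre of its underside, x along its length
- offcut4: scrap to be cleared: sawn end of solid brass bar, about 150 g, 60 x 24 x 20 mm (x long, y wide, z high), lying loose in the compartment under the sliding door; may be absent. Origin: centre of its underside, x along its length
- offcut5: scrap to be cleared: wooden batten end 22 wide and 28 high with a wider foot at its +x end (20 long, 34 wide, 20 high), 62 x 22 (34 at the foot) x 28 mm (x long, y wide, z high), lying loose in the compartment under the sliding door; may be absent. Origin: centre of its underside, x along its length

How it is judged:
By the outcome, as a careful person would: the job done as asked, in the order asked, and still so for the second after the job is handed in, with the robot touching nothing.
Of offcut1, offcut2, offcut3, offcut4, offcut5 only 3 to 5 are there at a start; the rules pass over those that are not, and their reading is None.
At some moment in a run one of offcut1, offcut2, offcut3, offcut4, offcut5, bin may be knocked a few centimetres aside while the robot is not near it.
Once in a run the grip may slacken for a moment while it holds something.
It also fails if it takes over 200 s, if anything falls off the work surface, if the arm or the gripper's body presses on something with over 40 N, if the wrist force passes 120 N, or if a joint passes its speed limit or range.

ROBOT

A 6-joint arm with a two-finger parallel gripper is mounted at the origin on the work surface. World frame = base frame: x ahead of the robot, y to its left, z up, the work surface at z = 0. Lengths are in m, angles in degrees, forces in N, time in s.
With the tool pointing down it reaches from about 0.4 to 0.825 m from the base axis. Payload 7 kg.
Tool frame: the origin (TCP) lies between the finger pads; the fingertips stand 25 mm ahead of it and the grasp point (between the pads) lies 6 mm ahead of it; z points along the fingers, y is the line along which they close (so a half turn about z gives the same grasp; the last joint's range is limited). The gripper opens to 88 mm and grips with 3 to 60 N. Pads are 19 mm wide; open, the fingers measure 130 mm over their backs; the gripper's body (78 mm by 193 mm) begins 47 mm behind the grasp point.
Start: joints at [-46.805, 20.546, 0.682, 0, -70.136, -16.507], TCP at [0.303, -0.603, 0.252] pointing down, gripper open.
Joint ranges: [-176.03, 176.03], [-82.01, 121.73], [-58.28, 71.71], [-173.87, 95.51], [-174.79, -0.11], [-173.66, 173.66]. Speed limits (degrees/s): [136.94, 136.94, 172.46, 180, 180, 180].

INTERFACE

Orientations are given as [roll, pitch, yaw] about the fixed x, y, z axes, in that order (R = Rz(yaw) Ry(pitch) Rx(roll)).
In Python, from plant import r gives the robot as it stands.
- The arm moves only by the shell command python3 -m crank 'ROWS' [FORCE]. ROWS is JSON, a list of rows, each a list of 3 entries, a list of its own where there are three numbers: the turn, a rotation vector about the tool's x, y, z in degrees, then the shift along the tool's x, y, z in cm, then the closure, from -1 (fully open) to 1 (shut). In form: [[[wx, wy, wz], [dx, dy, dz], fingers], ...]. A call has 1 to 8 rows; each row shifts and turns the commanded pose from where the row before left it, along the tool's axes as they then stand; what a row does not reach is not made up. A row lasts 1/10 s, in which the tool goes at most 50 mm and 8.59 degrees, less where a joint would pass 70% of its speed; a pose out of reach is approached as far as the arm can. A call with a gripper value outside its range is refused whole. The fingers move at their own pace and stop on an object; FORCE is the grip in N (left out, the last holds). Time passes only in rows, so rows that do not move let the fingers close. It gives the time, the measured TCP pose, the force, the opening and the grip force at its end, in the units of the state.
- r.get_state(): the state, without advancing time (a new reading comes with each control period).
- r.capture(name): name is "scene" or "side" or "wrist"; returns a dict with "color" (400x640x3 uint8, red, green, blue), "range_z" (400x640 float32, m along the optical axis (not along the pixel's ray), 0 where there is no reading), "intrinsics" (3x3 intrinsics, pixels), "k1" (the pictures are not rectified: a ray, as slopes to the right and down, at radius r is drawn at 1 + k1 r^2 times it, then the intrinsics apply), "world_from_camera" (4x4, takes a point from camera to world coordinates); the wrist camera has in their place "hand_eye" (4x4, takes a point from camera to tool coordinates, whose origin is the TCP and whose axes are the flange's). Camera axes: x right, y down, z forward; pixel columns grow to the right and rows downward; lengths in m; the calibration is good to about 2 mm. A picture is of the moment at which its call begins: read the wrist's pose just before it.
- r.close_job(): hands the job in; it is judged then, once.
The state is a dict: "time_s": time; "joints": joint angles; "qd": joint speeds; "joint_torque": joint torques, N m; "tcp_pos": TCP position; "eef_rot": TCP orientation; "contact_force": force on the tool from outside, world axes, zero at the start; "moment": the same for the moment, N m; "gripper_width": finger opening in m; "gripper_force": force on a finger pad.
Only numpy, scipy, OpenCV 4.12 (cv2) and the standard library are available. Lean on these libraries where they do the work, as an engineer would, in place of code of your own. Each camera call takes 0.05 s, during which the arm holds its last target. There are 200 camera calls.

## Working session

There is one attempt and no reset: what is moved stays moved. The work goes in short steps, Python scripts to look and compute and a shell command to move; the robot and the scene stay as the last step left them, time stands still between calls to the robot, and variables do not carry over. Pictures are saved under pics/ and viewed, at most 14 in all, crops included, and the job is handed in when it is done.

```bash
ls; mkdir -p pics; cat > h.py <<'E'
import numpy as np, cv2
from scipy.spatial.transform import Rotation as R
from plant import r
def cap(n,save=None):
    s=r.get_state(); c=r.capture(n)
    if n=='wrist':
        T=np.eye(4);T[:3,:3]=R.from_euler('xyz',s['eef_rot'],degrees=True).as_matrix();T[:3,3]=s['tcp_pos']
        c['T']=T@np.array(c['hand_eye'])
    else: c['T']=np.array(c['world_from_camera'])
    if save: cv2.imwrite('pics/'+save,c['color'][:,:,::-1]); np.savez('pics/'+save[:-4],**{k:c[k] for k in('color','range_z','intrinsics','k1','T')})
    return c
def slopes(c,uv):
    K=np.array(c['intrinsics']);k=float(c['k1'])
    d=(np.atleast_2d(uv).astype(float)-K[:2,2])/[K[0,0],K[1,1]]
    u=d.copy()
    for _ in range(20): u=d/(1+k*(u**2).sum(1,keepdims=True))
    return u
def px(c,uv,z=None):
    "world points: by depth, or on plane z"
    uv=np.atleast_2d(uv);s=slopes(c,uv);T=np.array(c['T']);v=np.c_[s,np.ones(len(s))]
    if z is None:
        d=np.array([c['range_z'][int(b),int(a)] for a,b in uv]); return (v*d[:,None])@T[:3,:3].T+T[:3,3]
    w=v@T[:3,:3].T; return T[:3,3]+w*((z-T[2,3])/w[:,2])[:,None]
def cloud(c):
    uv=np.stack(np.meshgrid(np.arange(640),np.arange(400)),-1).reshape(-1,2)
    return px(c,uv).reshape(400,640,3)
E
python3 - <<'E'
from h import *
s=r.get_state();print({k:np.round(v,3).tolist() for k,v in s.items()})
a=cap('scene','scene0.png');b=cap('side','side0.png')
print(a['T'].round(3),b['T'].round(3),a['intrinsics'],a['k1'])
E
```

```text
pics
{'time_s': 0.0, 'joints': [-46.805, 20.591, 0.632, -0.021, -70.135, -16.508], 'qd': [-0.064, 0.085, 0.006, -0.054, -0.014, -0.076], 'joint_torque': [-0.002, -58.271, 29.304, 6.997, 0.007, -0.0], 'tcp_pos': [0.303, -0.603, 0.251], 'eef_rot': [179.904, -0.008, -153.32], 'contact_force': [0.675, 0.263, -0.622], 'moment': [0.024, -0.05, -0.019], 'gripper_force': 0.0, 'gripper_width': 0.088}
[[-0.526  0.737 -0.424  0.925]
 [ 0.851  0.459 -0.256  0.093]
 [ 0.006 -0.496 -0.868  0.807]
 [ 0.     0.     0.     1.   ]] [[-0.998 -0.054  0.03   0.535]
 [-0.058  0.648 -0.76   0.576]
 [ 0.022 -0.76  -0.65   0.699]
 [ 0.     0.     0.     1.   ]] [[465.64909255   0.         317.9925201 ]
 [  0.         465.64909255 199.44433007]
 [  0.           0.           1.        ]] 0.00283769014338982
```

View pics/scene0.png

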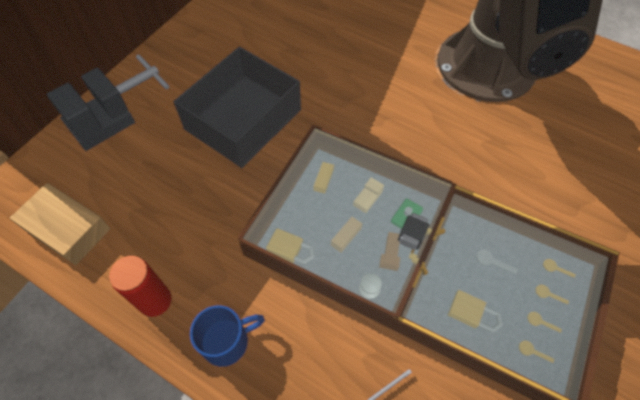

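View pics/side0.png

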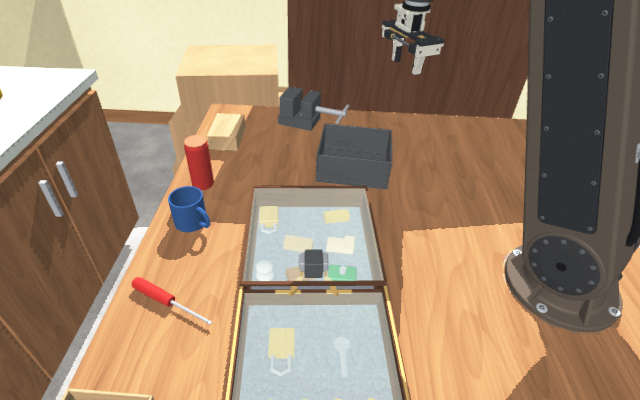

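The scene view shows the bin at (240,105), the handle block at (414,232), the holder at (407,213), the padlock at (288,245), the knob at (370,286), and offcuts at about (325,178), (369,194), (347,234) and (391,250). Next I'll get rough positions.

```bash
python3 - <<'E'
from h import *
a=dict(np.load('pics/scene0.npz'));b=dict(np.load('pics/side0.npz'))
print('case corners z58', px(a,[(316,130),(243,241),(615,256),(454,187),(401,317)],.058).round(3).tolist())
print('side', px(b,[(256,187),(368,188)],.058).round(3).tolist())
print('handle top',px(a,[(414,226)],.106).round(3),px(b,[(314,254)],.106).round(3))
print('bin top',px(a,[(239,50),(300,84),(240,148),(178,100)],.09).round(3).tolist())
print('offc',px(a,[(325,178),(369,194),(347,234),(391,250),(407,213),(370,286),(284,244),(414,226),(300,200)],.03).round(3).tolist(), px(a,[(325,178),(369,194),(347,234),(391,250),(407,213),(370,286),(284,244),(414,226),(300,200)]).round(3).tolist())
im=a['color'][120:340,230:470,::-1];im=cv2.resize(im,None,fx=3.3,fy=2.7*1,interpolation=cv2.INTER_CUBIC)
im=cv2.resize(a['color'][130:320,235:475,::-1],None,fx=3,fy=3,interpolation=cv2.INTER_CUBIC)
cv2.imwrite('pics/crop1.png',im)
E
```

```text
case corners z58 [[0.423, -0.217, 0.058], [0.7, -0.196, 0.058], [0.382, 0.369, 0.058], [0.401, 0.075, 0.058], [0.674, 0.101, 0.058]]
side [[0.697, -0.207, 0.058], [0.415, -0.227, 0.058]]
handle top [[0.541 0.05  0.106]] [[0.541 0.047 0.106]]
bin top [[0.348, -0.46, 0.09], [0.361, -0.295, 0.09], [0.557, -0.303, 0.09], [0.527, -0.479, 0.09]]
offc [[0.496, -0.151, 0.03], [0.483, -0.059, 0.03], [0.579, -0.053, 0.03], [0.565, 0.031, 0.03], [0.481, 0.022, 0.03], [0.645, 0.031, 0.03], [0.657, -0.14, 0.03], [0.499, 0.045, 0.03], [0.565, -0.165, 0.03]] [[0.515, -0.14, 0.063], [0.502, -0.053, 0.064], [0.595, -0.046, 0.065], [0.581, 0.034, 0.064], [0.501, 0.025, 0.065], [0.656, 0.034, 0.063], [0.669, -0.13, 0.062], [0.541, 0.05, 0.106], [0.58, -0.155, 0.062]]
```

View pics/crop1.png

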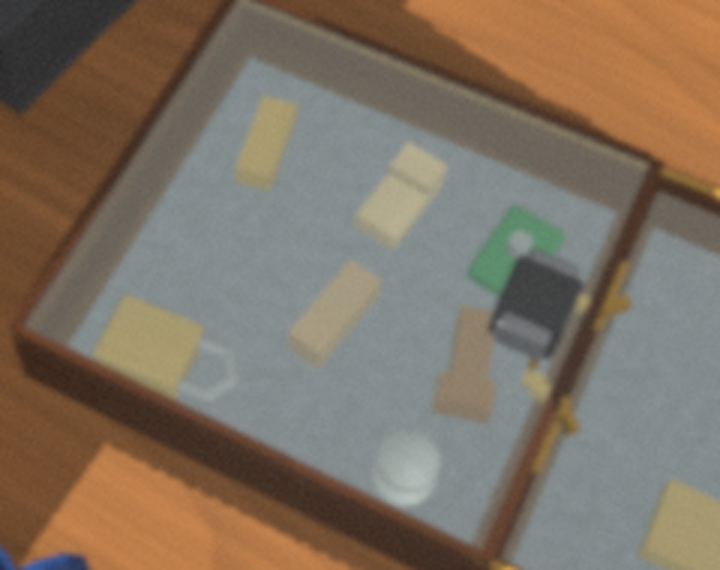

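```bash
cat >> h.py <<'E'
def go(p,yaw=None):
    s=r.get_state(); R0=R.from_euler('xyz',s['eef_rot'],degrees=True)
    p0=np.array(s['tcp_pos'])
    R1=R0 if yaw is None else R.from_euler('xyz',[180,0,yaw],degrees=True)
    print('t',round(s['time_s'],1),'at',p0.round(4),np.round(s['eef_rot'],1),'w',round(s['gripper_width'],4),'gf',round(s['gripper_force'],1),'F',np.round(s['contact_force'],1))
    print(' turn',(R0.inv()*R1).as_rotvec(degrees=True).round(1),'then shift cm',(R1.inv().apply(np.array(p)-p0)*100).round(2))
E
python3 -m crank '[[[0,0,-8.4],[0,0,0],-1],[[0,0,-8.4],[0,0,0],-1],[[0,0,-8.4],[0,0,0],-1],[[0,0,-8.4],[0,0,0],-1],[[0,0,-8.4],[0,0,0],-1],[[0,0,-8.4],[0,0,0],-1],[[0,0,-8.4],[0,0,0],-1],[[0,0,-8.4],[0,0,0],-1]]'
python3 -c "
from h import *
go([.5,-.02,.30],-86)"
```

```text
time_s: 0.9
tcp_pos: [0.303, -0.6028, 0.251]
eef_rot: [180.0, 0.1, -85.8]
contact_force: [-0.2, -0.2, -0.9]
gripper_width: 0.0875
gripper_force: 0.0
t 0.9 at [ 0.303  -0.6028  0.251 ] [ 1.80e+02  1.00e-01 -8.58e+01] w 0.0875 gf 0.0 F [-0.2 -0.2 -0.9]
 turn [0.  0.1 0.2] then shift cm [-56.77 -23.71  -4.9 ]
```

```bash
python3 -m crank '[[[0,0,0],[-4.4,-1.8,-0.8],-1],[[0,0,0],[-4.4,-1.8,-0.8],-1],[[0,0,0],[-4.4,-1.8,-0.8],-1],[[0,0,0],[-4.4,-1.8,-0.8],-1],[[0,0,0],[-4.4,-1.8,-0.8],-1],[[0,0,0],[-4.4,-1.8,-0.9],-1]]'
python3 -m crank '[[[0,0,0],[-4.4,-1.8,0],-1],[[0,0,0],[-4.4,-1.8,0],-1],[[0,0,0],[-4.4,-1.8,0],-1],[[0,0,0],[-4.4,-1.8,0],-1],[[0,0,0],[-4.4,-1.8,0],-1],[[0,0,0],[-4.4,-2,0],-1],[[0,0,0],[-4.1,-1.8,0],-1],[[0,0,0],[0,0,0],-1]]'
python3 -c "
from h import *
c=cap('wrist','w1.png');print(c['T'].round(3))
print(np.array(c['hand_eye']).round(3))
c=cap('scene','s1.png')
"
```

```text
time_s: 1.5
tcp_pos: [0.393, -0.3305, 0.3005]
eef_rot: [180.0, 0.0, -86.1]
contact_force: [1.6, -0.2, -0.0]
gripper_width: 0.0878
gripper_force: 0.0
time_s: 2.3
tcp_pos: [0.5012, -0.0154, 0.3]
eef_rot: [180.0, 0.0, -85.9]
contact_force: [-0.5, -0.2, -0.1]
gripper_width: 0.0877
gripper_force: 0.0
[[-0.997 -0.069 -0.018  0.507]
 [-0.071  0.966  0.247 -0.082]
 [ 0.001  0.248 -0.969  0.435]
 [ 0.     0.     0.     1.   ]]
[[-0.001 -0.969 -0.248  0.067]
 [ 1.    -0.001 -0.    -0.001]
 [-0.    -0.248  0.969 -0.135]
 [ 0.     0.     0.     1.   ]]
```

View pics/w1.png

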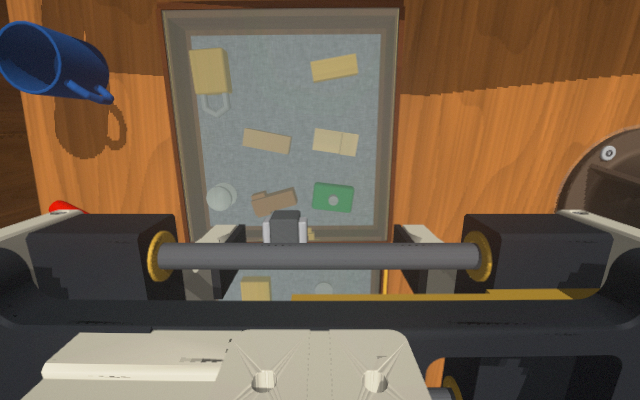

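The wrist view shows the handle at (285,225) with its buttons at (267,231) and (303,231). The brass is at (334,68), the pale batten at (267,140), the ply at (335,142), the footed piece at (273,201) and the holder at (333,197).

```bash
python3 - <<'E'
from h import *
c=dict(np.load('pics/w1.npz'))
im=c['color'][190:260,230:350,::-1];cv2.imwrite('pics/crop2.png',cv2.resize(im,None,fx=6,fy=6,interpolation=cv2.INTER_CUBIC))
print('outer',px(c,[(160,10),(405,6)],.058).round(4).tolist())
P=cloud(c);m=(P[...,2]>.099)&(P[...,2]<.112)&(c['range_z']>0)
m[:190]=0;m[245:]=0;m[:,:240]=0;m[:,330:]=0
q=P[m];print(len(q),q.min(0),q.max(0))
rect=cv2.minAreaRect((q[:,:2]*1000).astype(np.float32));print(rect)
s=dict(np.load('pics/scene0.npz'));P=cloud(s);m=(P[...,2]>.100)&(P[...,2]<.112);m[:,:390]=0;m[:,440:]=0;m[:200]=0;m[260:]=0
q=P[m];print(len(q),np.median(q,0),cv2.minAreaRect((q[:,:2]*1000).astype(np.float32)))
E
```

```text
outer [[0.7043, -0.2008, 0.058], [0.4155, -0.2249, 0.058]]
1071 [0.51192811 0.03082616 0.09902733] [0.56939127 0.06612913 0.10964146]
((541.2003173828125, 47.93794250488281), (56.53466796875, 32.43049240112305), 4.25067663192749)
581 [0.54282974 0.05275181 0.10432303] ((540.9359130859375, 52.456275939941406), (53.97605895996094, 39.950801849365234), 3.8790035247802734)
```

View pics/crop2.png

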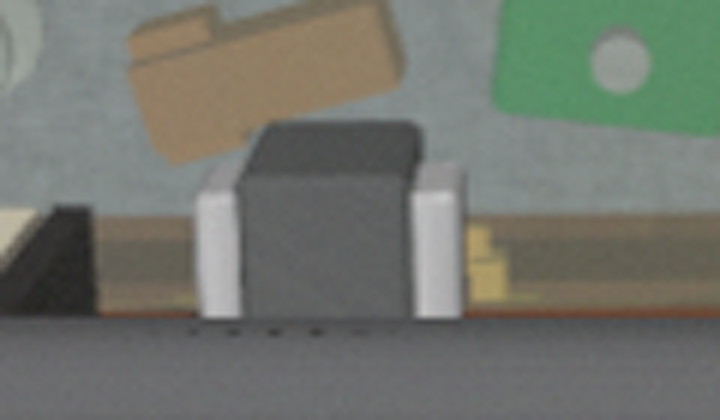

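The case comes out with its origin near (0.5385, 0.085), yaw about 4.2°, and the handle at (0.541, 0.051).

```bash
python3 -c "
from h import *
go([.541,.051,.097],-85.8)"
```

```text
t 2.4 at [ 0.4999 -0.0183  0.3   ] [179.9  -0.  -86. ] w 0.0875 gf 0.0 F [ 0.2  0.1 -1. ]
 turn [ 0.1 -0.  -0.2] then shift cm [-6.62 -4.6  20.3 ]
```

```bash
python3 -m crank '[[[0,0,-0.2],[-3.3,-2.3,0],-1],[[0,0,0],[-3.3,-2.3,2],-1],[[0,0,0],[0,0,4],-1],[[0,0,0],[0,0,4],-1],[[0,0,0],[0,0,3.3],-1],[[0,0,0],[0,0,3],-1],[[0,0,0],[0,0,2.5],-1],[[0,0,0],[0,0,1.5],-1]]' 
python3 -m crank '[[[0,0,0],[0,0,0],-1],[[0,0,0],[0,0,0],1],[[0,0,0],[0,0,0],1],[[0,0,0],[0,0,0],1],[[0,0,0],[0,0,0],1],[[0,0,0],[0,0,0],1]]' 25
python3 -c "
from h import *
x=np.array([np.cos(np.radians(4.2)),np.sin(np.radians(4.2))]);y=np.array([-x[1],x[0]])
go([*(r.get_state()['tcp_pos'][:2]+.29*y),.097],-85.8)"
```

```text
time_s: 3.2
tcp_pos: [0.54, 0.0478, 0.0955]
eef_rot: [179.8, -0.0, -86.0]
contact_force: [-0.2, 0.2, -0.2]
gripper_width: 0.0875
gripper_force: 0.0
time_s: 3.8
tcp_pos: [0.5412, 0.0497, 0.0981]
eef_rot: [-180.0, 0.0, -85.9]
contact_force: [-0.3, 0.2, 3.6]
gripper_width: 0.0528
gripper_force: 3.1
t 3.8 at [0.5412 0.0497 0.0981] [-180.     0.   -85.9] w 0.0528 gf 3.1 F [-0.3  0.2  3.6]
 turn [-0.   0.  -0.1] then shift cm [-29.    -0.     0.11]
```

```bash
python3 -m crank '[[[0,0,0],[0,0,0],1],[[0,0,0],[0,0,0],1],[[0,0,0],[0,0,0],1],[[0,0,0],[0,0,0],1],[[0,0,0],[-1,0,0],1],[[0,0,0],[-1,0,0],1],[[0,0,0],[-1,0,0],1]]' 25

```

```text
time_s: 4.5
tcp_pos: [0.5383, 0.0792, 0.098]
eef_rot: [179.9, -0.1, -85.9]
contact_force: [-4.4, -2.7, 9.1]
gripper_width: 0.0396
gripper_force: 25.0
```

```bash
python3 -m crank '[[[0,0,0],[-3,0,0],1],[[0,0,0],[-3,0,0],1],[[0,0,0],[-3,0,0],1],[[0,0,0],[-3,0,0],1],[[0,0,0],[-3,0,0],1],[[0,0,0],[-3,0,0],1],[[0,0,0],[-3,0,0],1]]' 
python3 -m crank '[[[0,0,0],[-2,0,0],1],[[0,0,0],[-2,0,0],1],[[0,0,0],[-1.0,0,0],1],[[0,0,0],[-0.2,0,0],1],[[0,0,0],[0,0,0],1]]' 

```

```text
time_s: 5.2
tcp_pos: [0.5218, 0.2886, 0.098]
eef_rot: [179.8, -0.2, -85.9]
contact_force: [-10.7, -3.6, 13.3]
gripper_width: 0.0392
gripper_force: 25.0
time_s: 5.7
tcp_pos: [0.5178, 0.3391, 0.0979]
eef_rot: [179.7, -0.2, -85.9]
contact_force: [-13.7, -6.4, 15.6]
gripper_width: 0.0395
gripper_force: 25.0
```

```bash
python3 -m crank '[[[0,0,0],[0,0,0],-1],[[0,0,0],[0,0,0],-1],[[0,0,0],[0,0,0],-1],[[0,0,0],[0,0,0],-1],[[0,0,0],[0,0,-3],-1],[[0,0,0],[0,0,-5],-1],[[0,0,0],[0,0,-5],-1],[[0,0,0],[4,0,-5],-1]]' 
python3 -m crank '[[[0,0,0],[5,0,-2.2],-1],[[0,0,0],[5,0,0],-1],[[0,0,0],[5,0,0],-1],[[0,0,0],[5,0,0],-1],[[0,0,0],[4,0,0],-1],[[0,0,0],[0,0,0],-1],[[0,0,0],[0,0,0],-1]]'
python3 -c "
from h import *
cap('wrist','w2.png');cap('scene','s2.png');go([.5,.05,.3],-85.3)
"
```

```text
time_s: 6.5
tcp_pos: [0.5237, 0.3126, 0.2695]
eef_rot: [-179.8, 0.1, -85.8]
contact_force: [0.4, 0.3, 0.1]
gripper_width: 0.0869
gripper_force: 0.0
time_s: 7.2
tcp_pos: [0.5401, 0.074, 0.2869]
eef_rot: [-179.9, 0.0, -86.0]
contact_force: [-0.7, 0.2, -0.8]
gripper_width: 0.0873
gripper_force: 0.0
t 7.3 at [0.5399 0.0753 0.2867] [-180.     0.   -85.9] w 0.0875 gf 0.0 F [1.1 0.1 0.8]
 turn [-0.   0.  -0.6] then shift cm [ 2.2   4.18 -1.33]
```

View pics/w2.png

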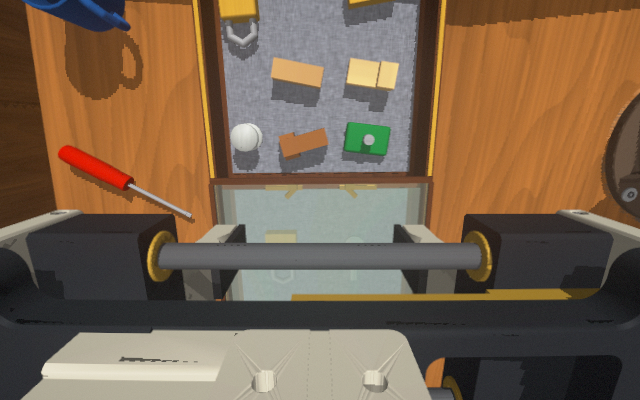

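The door is fully open, with the footed piece at (303,143), the pale batten at (297,72), the ply at (372,75), the holder at (367,138) and the brass at the top edge. I'll segment them by depth.

```bash
cat >> h.py <<'E'
YAW=np.radians(4.7); ex=np.array([np.cos(YAW),np.sin(YAW)]); ey=np.array([-ex[1],ex[0]]); O=np.array([.541,.051])+.034*ey
def tocase(p): d=np.asarray(p)[...,:2]-O; return np.stack([d@ex,d@ey],-1)
def objs(c,zmin=.024):
    P=cloud(c);q=tocase(P);z=P[...,2]
    m=(c['range_z']>0)&(z>zmin)&(z<.056)&(abs(q[...,0])<.128)&(q[...,1]>-.284)&(q[...,1]<-.018)
    m=cv2.morphologyEx(m.astype(np.uint8),cv2.MORPH_OPEN,np.ones((3,3)))
    n,L,st,_=cv2.connectedComponentsWithStats(m,connectivity=4)
    for i in range(1,n):
        if st[i,4]<60: continue
        k=L==i; zt=np.percentile(z[k],95); rgb=c['color'][k].mean(0).round()
        t=k&(z>zt-.005); (cx,cy),(w,h),a=cv2.minAreaRect((P[k][:,:2]*1000).astype(np.float32))
        (tx,ty),(tw,th),ta=cv2.minAreaRect((P[t][:,:2]*1000).astype(np.float32))
        print('bb',st[i,:4],'n',st[i,4],'z%.3f'%zt,'all c(%.1f %.1f) %.0fx%.0f a%.0f'%(cx,cy,w,h,a),'top c(%.1f %.1f) %.0fx%.0f a%.0f'%(tx,ty,tw,th,ta),rgb,'case',(tocase([cx/1e3,cy/1e3])*1e3).round())
E
python3 - <<'E'
from h import *
for f in('w2','s2'):
    print(f);objs(dict(np.load('pics/%s.npz'%f)))
c=dict(np.load('pics/s2.npz'))
P=cloud(c);z=P[...,2];m=(z>.075)&(z<.1)&(P[...,1]<-.26)&(P[...,0]<.6)&(P[...,0]>.3);print('bin',cv2.minAreaRect((P[m][:,:2]*1000).astype(np.float32)),m.sum())
E
```

```text
w2
bb [219   0  39  48] n 1219 z0.039 all c(651.7 -107.2) 45x52 a8 top c(653.6 -121.5) 44x19 a4 [172. 144.  86.] case [  97. -201.]
bb [348   0  31   6] n 123 z0.035 all c(501.9 -141.8) 37x5 a4 top c(504.4 -141.0) 31x4 a6 [144. 111.  47.] case [ -55. -223.]
bb [271  58  53  30] n 1111 z0.039 all c(577.9 -55.3) 25x64 a83 top c(577.9 -55.2) 25x64 a83 [214. 168. 109.] case [  28. -143.]
bb [347  58  51  32] n 1271 z0.042 all c(484.3 -60.9) 31x60 a86 top c(465.4 -58.8) 29x22 a86 [231. 203. 137.] case [ -66. -141.]
bb [344 122  46  34] n 1278 z0.041 all c(479.1 21.8) 40x60 a87 top c(479.0 21.4) 14x13 a4 [ 60. 143.  80.] case [-64. -58.]
bb [231 124  28  28] n 616 z0.049 all c(642.4 30.5) 35x35 a1 top c(642.2 31.1) 34x33 a4 [198. 199. 192.] case [ 99. -63.]
bb [279 128  50  32] n 924 z0.043 all c(564.4 31.4) 62x34 a20 top c(564.4 31.5) 62x22 a20 [170. 112.  67.] case [ 22. -55.]
s2
bb [313 162  20  28] n 339 z0.033 all c(492.9 -157.4) 62x24 a14 top c(493.1 -157.4) 61x24 a14 [217. 176.  90.] case [ -65. -238.]
bb [353 179  30  31] n 484 z0.040 all c(484.2 -61.6) 31x62 a86 top c(465.1 -60.1) 31x23 a87 [230. 208. 154.] case [ -66. -142.]
bb [392 199  31  31] n 544 z0.038 all c(479.9 21.7) 41x60 a88 top c(479.6 22.4) 13x13 a71 [ 76. 147.  94.] case [-63. -58.]
bb [331 218  31  31] n 469 z0.037 all c(578.3 -55.8) 25x66 a83 top c(578.3 -55.8) 25x66 a83 [214. 177. 126.] case [  28. -143.]
bb [266 229  48  35] n 904 z0.037 all c(655.5 -125.5) 46x86 a7 top c(657.5 -140.7) 45x55 a7 [205. 171. 100.] case [ 100. -219.]
bb [380 232  21  36] n 549 z0.041 all c(564.7 31.3) 64x36 a19 top c(564.7 31.3) 64x24 a19 [166. 118.  83.] case [ 22. -56.]
bb [360 273  22  21] n 361 z0.048 all c(643.2 29.9) 35x36 a27 top c(643.3 31.1) 33x35 a18 [205. 209. 207.] case [100. -63.]
bin ((461.45501708984375, -494.9986877441406), (237.4369354248047, 417.99188232421875), 9.88619613647461) 2297
```

View pics/s2.png

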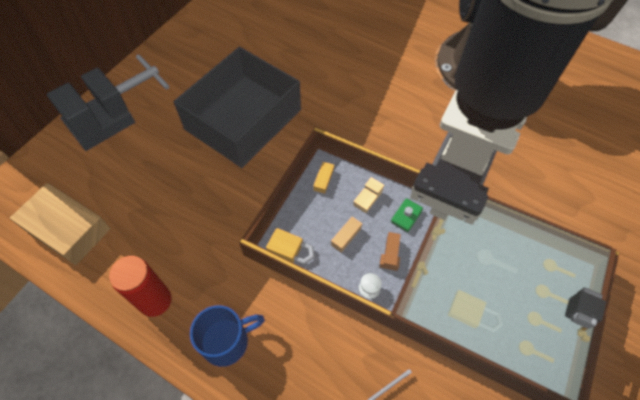

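The objects are measured well: brass at (0.493,-0.157), ply at (0.484,-0.061), pale batten at (0.578,-0.055), footed piece at (0.5645,0.031). Brass goes first.

```bash

python3 -m crank '[[[0,0,8],[0,0,0],-0.1],[[0,0,8],[0,0,0],-0.1],[[0,0,8],[0,0,0],-0.1],[[0,0,8],[0,0,0],-0.1],[[0,0,8],[0,0,0],-0.1],[[0,0,8],[0,0,0],-0.1],[[0,0,8],[0,0,0],-0.1],[[0,0,8],[0,0,0],-0.1]]' 40
python3 -m crank '[[[0,0,8],[0,0,0],-0.1],[[0,0,8],[0,0,0],-0.1],[[0,0,0],[0,0,0],-0.1],[[0,0,0],[0,0,0],-0.1]]'
python3 -c "
from h import *
go([.493,-.157,.14],-166)"
```

```text
time_s: 8.1
tcp_pos: [0.5397, 0.0763, 0.2866]
eef_rot: [180.0, 0.0, -150.1]
contact_force: [-0.1, -0.3, 0.2]
gripper_width: 0.0481
gripper_force: 0.0
time_s: 8.5
tcp_pos: [0.5396, 0.0756, 0.2866]
eef_rot: [-180.0, -0.0, -165.6]
contact_force: [-0.4, -0.4, -0.2]
gripper_width: 0.0478
gripper_force: 0.0
t 8.5 at [0.5396 0.0756 0.2866] [-180.    -0.  -165.6] w 0.0478 gf 0.0 F [-0.4 -0.4 -0.2]
 turn [-0.  -0.   0.4] then shift cm [ 10.15 -21.44  14.66]
```

```bash

python3 -m crank '[[[0,0,0.4],[1.7,-3.6,1],-0.1],[[0,0,0],[1.7,-3.6,1.8],-0.1],[[0,0,0],[1.7,-3.6,3],-0.1],[[0,0,0],[1.7,-3.6,3],-0.1],[[0,0,0],[1.7,-3.6,3],-0.1],[[0,0,0],[1.7,-3.5,3],-0.1],[[0,0,0],[0,0,0],-0.1],[[0,0,0],[0,0,0],-0.1]]'
python3 -c "
from h import *
c=cap('wrist','w3.png');objs(c)
go([.493,-.157,.04],-166)"
```

```text
time_s: 9.3
tcp_pos: [0.4913, -0.1591, 0.1381]
eef_rot: [180.0, -0.1, -166.2]
contact_force: [-0.1, 1.2, 0.7]
gripper_width: 0.0481
gripper_force: 0.0
bb [309 170  28  67] n 1834 z0.035 all c(492.5 -156.2) 60x24 a13 top c(492.5 -156.2) 60x24 a13 [249. 224.  89.] case [ -65. -237.]
bb [411 182  52  32] n 1168 z0.043 all c(468.9 -59.7) 32x30 a86 top c(465.0 -59.4) 31x22 a86 [250. 240. 179.] case [ -81. -138.]
bb [498 199  45  32] n 871 z0.031 all c(459.8 21.6) 40x21 a84 top c(460.2 21.4) 40x21 a86 [ 63. 192.  96.] case [-83. -57.]
t 9.3 at [ 0.4922 -0.1584  0.139 ] [-180.     0.  -166.2] w 0.0478 gf 0.0 F [0.4 0.7 1. ]
 turn [-0.   0.  -0.2] then shift cm [-0.11  0.12  9.9 ]
```

View pics/w3.png

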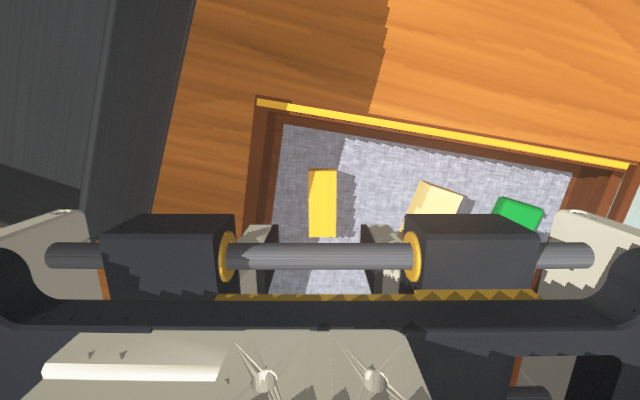

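The brass bar (322,205) is centred between the fingers, so I'll descend and grip.

```bash

python3 -m crank '[[[0,0,0],[0,0.15,3],-0.1],[[0,0,0],[0,0,3],-0.1],[[0,0,0],[0,0,2.4],-0.1],[[0,0,0],[0,0,1.5],-0.1],[[0,0,0],[0,0,0],1],[[0,0,0],[0,0,0],1],[[0,0,0],[0,0,0],1],[[0,0,0],[0,0,0],1]]' 40
python3 -m crank '[[[0,0,0],[0,0,0],1],[[0,0,0],[0,0,0],1],[[0,0,0],[0,0,-3],1],[[0,0,0],[0,0,-4],1],[[0,0,0],[0,0,-4],1],[[0,0,0],[0,0,-3],1],[[0,0,0],[0,0,0],1]]'
python3 -c "
from h import *
s=cap('scene');P=cloud(s);z=P[...,2];
m=(z>.085)&(z<.096)&(P[...,1]<-.27)&(P[...,1]>-.51)&(P[...,0]<.6)&(P[...,0]>.32);print('bin',cv2.minAreaRect((P[m][:,:2]*1000).astype(np.float32)),m.sum())
go([.49,-.385,.18])"
```

```text
time_s: 10.15
tcp_pos: [0.4923, -0.1567, 0.0411]
eef_rot: [-180.0, 0.1, -166.3]
contact_force: [-0.6, 2.7, 4.8]
gripper_width: 0.0235
gripper_force: 40.0
time_s: 10.85
tcp_pos: [0.4936, -0.1573, 0.1848]
eef_rot: [-179.9, 0.5, -166.3]
contact_force: [1.3, 0.1, -1.3]
gripper_width: 0.0231
gripper_force: 40.0
bin ((444.1808776855469, -395.57586669921875), (172.4398651123047, 203.96450805664062), 85.03239440917969) 684
t 10.9 at [ 0.4923 -0.1571  0.1822] [-179.9    0.3 -166.3] w 0.0234 gf 40.0 F [-0.8  0.7 -1.5]
 turn [0. 0. 0.] then shift cm [  5.61 -22.09   0.22]
```

```bash

python3 -m crank '[[[0,0,0],[1,-4,0],1],[[0,0,0],[1,-4,0],1],[[0,0,0],[1,-4,0],1],[[0,0,0],[1,-4,0],1],[[0,0,0],[1,-4,0],1],[[0,0,0],[0.7,-2.5,0],1],[[0,0,0],[0,0,5],1],[[0,0,0],[0,0,4],1]]'
python3 -m crank '[[[0,0,0],[0,0,2],1],[[0,0,0],[0,0,0],1],[[0,0,0],[0,0,0],1],[[0,0,0],[0,0,0],-0.1],[[0,0,0],[0,0,0],-0.1],[[0,0,0],[0,0,0],-0.1],[[0,0,0],[0,0,-4],-0.1],[[0,0,0],[0,0,-5],-0.1]]'
python3 -c "
from h import *
go([.484,-.061,.18],-184)"
```

```text
time_s: 11.7
tcp_pos: [0.4878, -0.3898, 0.0871]
eef_rot: [179.9, -0.0, -166.5]
contact_force: [-0.0, -0.2, -2.9]
gripper_width: 0.0238
gripper_force: 40.0
time_s: 12.5
tcp_pos: [0.4878, -0.3885, 0.1593]
eef_rot: [179.8, -0.2, -166.3]
contact_force: [1.6, -1.1, 0.9]
gripper_width: 0.0481
gripper_force: 0.0
t 12.5 at [ 0.4878 -0.3885  0.1593] [ 179.8   -0.2 -166.3] w 0.0481 gf 0.0 F [ 1.6 -1.1  0.9]
 turn [ 0.1 -0.2 17.7] then shift cm [ 2.67 32.64 -2.07]
```

```bash

python3 -m crank '[[[0,0,6],[0,0,-2],-0.1],[[0,0,6],[0,0,-1],-0.1],[[0,0,5.7],[0,0,-1],-0.1],[[0,0,0],[0.5,4.6,0],-0.1],[[0,0,0],[0.5,4.6,0],-0.1],[[0,0,0],[0.5,4.6,0],-0.1],[[0,0,0],[0.5,4.6,0],-0.1],[[0,0,0],[0.5,4.6,0],-0.1]]'
python3 -m crank '[[[0,0,0],[0.2,4.6,1],-0.1],[[0,0,0],[0,4,2],-0.1],[[0,0,0],[0,1,2],-0.1],[[0,0,0],[0,0,0],-0.1],[[0,0,0],[0,0,0],-0.1]]'
python3 -c "
from h import *
s=cap('scene','s3.png');objs(s);print('wrist');c=cap('wrist','w4.png');objs(c)
k=s['color'][30:180,160:320,::-1];cv2.imwrite('pics/bin1.png',cv2.resize(k,None,fx=3,fy=3))
go([.484,-.061,.04],-184)"
```

```text
time_s: 13.3
tcp_pos: [0.4801, -0.1563, 0.2008]
eef_rot: [180.0, 0.1, 176.0]
contact_force: [1.2, 0.4, -0.1]
gripper_width: 0.0485
gripper_force: 0.0
time_s: 13.8
tcp_pos: [0.4852, -0.062, 0.1505]
eef_rot: [-180.0, 0.0, 176.1]
contact_force: [-1.1, 0.0, 0.5]
gripper_width: 0.0483
gripper_force: 0.0
bb [354 179  29  31] n 493 z0.040 all c(484.2 -61.4) 31x64 a85 top c(464.8 -60.1) 30x25 a89 [229. 208. 155.] case [ -66. -141.]
bb [392 199  30  30] n 544 z0.039 all c(479.9 21.3) 40x61 a88 top c(478.8 22.5) 12x14 a90 [ 71. 132.  86.] case [-63. -59.]
bb [331 218  31  32] n 475 z0.037 all c(578.6 -55.9) 25x65 a83 top c(578.6 -56.0) 25x65 a83 [215. 177. 127.] case [  29. -144.]
bb [266 230  48  34] n 879 z0.037 all c(655.3 -126.2) 45x86 a8 top c(657.3 -140.8) 45x55 a8 [207. 173. 100.] case [  99. -220.]
bb [380 232  21  36] n 548 z0.041 all c(564.5 31.0) 64x36 a20 top c(564.5 31.1) 63x24 a19 [161. 115.  83.] case [ 22. -56.]
bb [360 273  22  21] n 364 z0.047 all c(643.0 29.8) 36x36 a33 top c(643.6 30.9) 33x34 a29 [206. 210. 208.] case [100. -63.]
wrist
bb [387 152  45  63] n 2602 z0.041 all c(479.0 21.6) 39x59 a88 top c(479.6 21.1) 14x14 a45 [ 72. 171.  97.] case [-64. -58.]
bb [305 163  35  64] n 2094 z0.042 all c(483.7 -60.0) 30x60 a86 top c(464.6 -58.6) 30x22 a86 [251. 243. 183.] case [ -66. -140.]
bb [321 270  27  24] n 594 z0.039 all c(571.7 -53.9) 24x31 a83 top c(569.6 -53.5) 24x27 a85 [248. 217. 138.] case [  22. -141.]
t 13.9 at [ 0.4856 -0.0626  0.1509] [1.80e+02 1.00e-01 1.76e+02] w 0.0479 gf 0.0 F [-0.6  0.   0.2]
 turn [ 0.   0.1 -0. ] then shift cm [ 0.17  0.15 11.09]
```

View pics/bin1.png

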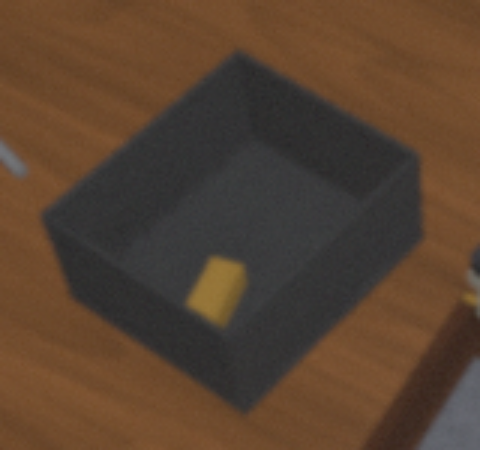

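The brass is in the bin at crop (215,290). Now the ply.

```bash

python3 -m crank '[[[0,0,0],[0.15,0.2,4],-0.1],[[0,0,0],[0,0,3],-0.1],[[0,0,0],[0,0,2.6],-0.1],[[0,0,0],[0,0,1.5],-0.1],[[0,0,0],[0,0,0],1],[[0,0,0],[0,0,0],1],[[0,0,0],[0,0,0],1],[[0,0,0],[0,0,0],1]]' 30
python3 -m crank '[[[0,0,0],[0,0,0],1],[[0,0,0],[0,0,-3],1],[[0,0,0],[0,0,-4],1],[[0,0,0],[0,0,-4],1],[[0,0,0],[0,0,-3],1],[[0,0,0],[0,0,0],1]]'
python3 -c "
from h import *
go([.415,-.385,.09],-184)"
```

```text
time_s: 14.7
tcp_pos: [0.4842, -0.0603, 0.0394]
eef_rot: [180.0, 0.1, 176.0]
contact_force: [-0.6, -0.7, 0.9]
gripper_width: 0.0295
gripper_force: 30.0
time_s: 15.3
tcp_pos: [0.486, -0.0596, 0.1833]
eef_rot: [179.9, 0.5, 176.0]
contact_force: [-0.2, 0.3, -0.5]
gripper_width: 0.0295
gripper_force: 30.0
t 15.3 at [ 0.486  -0.0596  0.1833] [179.9   0.5 176. ] w 0.0295 gf 30.0 F [-0.2  0.3 -0.5]
 turn [0.1 0.5 0. ] then shift cm [  4.81 -32.96   9.33]
```

```bash

python3 -m crank '[[[0,0,0],[0.7,-4.7,0],1],[[0,0,0],[0.7,-4.7,0],1],[[0,0,0],[0.7,-4.7,0],1],[[0,0,0],[0.7,-4.7,0],1],[[0,0,0],[0.7,-4.7,0],1],[[0,0,0],[0.7,-4.7,0],1],[[0,0,0],[0.6,-4.8,0],1],[[0,0,0],[0,0,4],1]]'
python3 -m crank '[[[0,0,0],[0,0,4],1],[[0,0,0],[0,0,1.5],1],[[0,0,0],[0,0,0],1],[[0,0,0],[0,0,0],-0.1],[[0,0,0],[0,0,0],-0.1],[[0,0,0],[0,0,-4],-0.1],[[0,0,0],[0,0,-5],-0.1],[[0,0,0],[0,0,-3],-0.1]]'
python3 -c "
from h import *
go([.578,-.0555,.15],173)"
```

```text
time_s: 16.1
tcp_pos: [0.414, -0.3921, 0.1419]
eef_rot: [-179.7, 0.4, 175.8]
contact_force: [0.7, 0.5, -1.7]
gripper_width: 0.0295
gripper_force: 30.0
time_s: 16.9
tcp_pos: [0.414, -0.3865, 0.2091]
eef_rot: [-179.8, 0.3, 176.1]
contact_force: [0.4, -0.2, -0.5]
gripper_width: 0.048
gripper_force: 0.0
t 16.9 at [ 0.414  -0.3865  0.2091] [-179.8    0.3  176.1] w 0.048 gf 0.0 F [ 0.4 -0.2 -0.5]
 turn [-0.2  0.3  3.1] then shift cm [-12.24  34.85   5.91]
```

```bash

python3 -m crank '[[[0,0,3.1],[0,0,0],-0.1],[[0,0,0],[-1.6,4.5,0],-0.1],[[0,0,0],[-1.6,4.5,0],-0.1],[[0,0,0],[-1.6,4.5,0],-0.1],[[0,0,0],[-1.6,4.5,0],-0.1],[[0,0,0],[-1.6,4.5,0],-0.1],[[0,0,0],[-1.6,4.5,1],-0.1],[[0,0,0],[-1.6,4.5,2],-0.1]]'
python3 -m crank '[[[0,0,0],[-1.1,3.4,2.7],-0.1],[[0,0,0],[0,0,0],-0.1],[[0,0,0],[0,0,0],-0.1]]'
python3 -c "
from h import *
s=cap('scene','s4.png');objs(s);print('wrist');c=cap('wrist','w5.png');objs(c)
k=s['color'][30:180,160:320,::-1];cv2.imwrite('pics/bin2.png',cv2.resize(k,None,fx=3,fy=3))
go([.578,-.0555,.04],173)"
```

```text
time_s: 17.7
tcp_pos: [0.5644, -0.0861, 0.1776]
eef_rot: [179.9, 0.4, 173.0]
contact_force: [0.9, 0.3, -0.4]
gripper_width: 0.0484
gripper_force: 0.0
time_s: 18.0
tcp_pos: [0.5775, -0.0551, 0.1481]
eef_rot: [180.0, 0.0, 173.0]
contact_force: [-0.6, 0.0, 0.7]
gripper_width: 0.0482
gripper_force: 0.0
bb [401 204  22  24] n 241 z0.030 all c(479.7 32.8) 20x58 a85 top c(479.6 31.7) 20x57 a88 [ 65. 141.  84.] case [-63. -47.]
bb [331 218  29  31] n 462 z0.037 all c(578.8 -55.8) 25x64 a83 top c(578.7 -55.8) 25x64 a83 [219. 182. 129.] case [  29. -144.]
bb [266 229  48  34] n 901 z0.037 all c(655.5 -126.3) 45x85 a6 top c(657.2 -140.9) 45x55 a7 [210. 177. 103.] case [ 100. -220.]
bb [380 233  21  36] n 541 z0.041 all c(564.6 30.7) 64x36 a21 top c(564.4 31.1) 64x24 a20 [136.  99.  74.] case [ 22. -56.]
bb [360 273  22  21] n 362 z0.047 all c(643.3 30.2) 35x36 a11 top c(643.7 31.3) 33x32 a80 [205. 208. 206.] case [100. -63.]
wrist
bb [371  35  49  78] n 3576 z0.041 all c(479.4 21.2) 40x60 a88 top c(479.6 21.2) 14x13 a82 [ 73. 187. 107.] case [-64. -59.]
bb [389 136  55  75] n 2372 z0.043 all c(564.9 31.1) 63x35 a19 top c(564.9 30.9) 62x23 a20 [169. 113.  70.] case [ 22. -56.]
bb [307 164  28  71] n 1896 z0.039 all c(578.4 -54.7) 24x64 a83 top c(578.5 -54.7) 24x64 a83 [246. 217. 143.] case [  29. -142.]
bb [269 270  34  24] n 384 z0.037 all c(660.4 -98.3) 19x38 a19 top c(662.1 -114.0) 14x5 a5 [180. 171. 155.] case [ 107. -193.]
t 18.1 at [ 0.5775 -0.0564  0.1489] [1.800e+02 1.000e-01 1.729e+02] w 0.0484 gf 0.0 F [-0.1 -0.6  0.4]
 turn [ 0.   0.1 -0.1] then shift cm [-0.03  0.1  10.89]
```

```bash

python3 -m crank '[[[0,0,0],[0,0.15,4],-0.1],[[0,0,0],[0,0,3],-0.1],[[0,0,0],[0,0,2.4],-0.1],[[0,0,0],[0,0,1.5],-0.1],[[0,0,0],[0,0,0],1],[[0,0,0],[0,0,0],1],[[0,0,0],[0,0,0],1],[[0,0,0],[0,0,0],1]]' 30
python3 -m crank '[[[0,0,0],[0,0,0],1],[[0,0,0],[0,0,-3],1],[[0,0,0],[0,0,-4],1],[[0,0,0],[0,0,-4],1],[[0,0,0],[0,0,-3],1],[[0,0,0],[0,0,0],1]]'
python3 -c "
from h import *
s=cap('scene');P=cloud(s);z=P[...,2];
m=(z>.085)&(z<.096)&(P[...,1]<-.27)&(P[...,1]>-.51)&(P[...,0]<.6)&(P[...,0]>.32);print('bin',cv2.minAreaRect((P[m][:,:2]*1000).astype(np.float32)),m.sum())
go([.45,-.37,.10],173)"
```

```text
time_s: 18.9
tcp_pos: [0.5778, -0.055, 0.0394]
eef_rot: [180.0, 0.1, 172.9]
contact_force: [-0.3, -0.9, 2.7]
gripper_width: 0.0239
gripper_force: 30.0
time_s: 19.5
tcp_pos: [0.5798, -0.0544, 0.1836]
eef_rot: [179.9, 0.5, 172.9]
contact_force: [-0.6, -0.4, -1.1]
gripper_width: 0.0237
gripper_force: 30.0
bin ((444.3306884765625, -395.1720886230469), (172.4322052001953, 201.4496307373047), 84.5732192993164) 871
t 19.6 at [ 0.5785 -0.0543  0.181 ] [179.9   0.3 172.9] w 0.0239 gf 30.0 F [ 0.3  0.5 -1.2]
 turn [ 0.1  0.3 -0.1] then shift cm [  8.91 -32.9    8.1 ]
```

View pics/bin2.png

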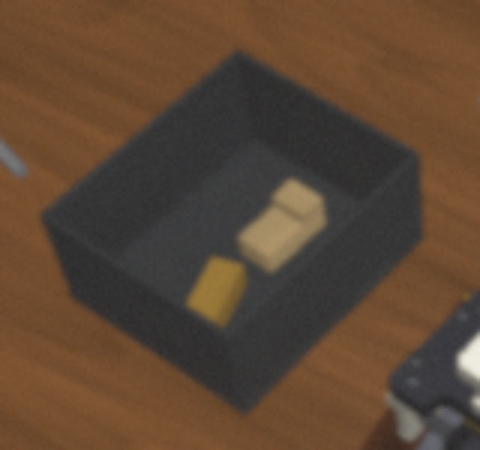

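Ply and brass are both in the bin; the free space is on its -y side.

```bash

python3 -c "
from h import *
go([.45,-.425,.09],173)"
python3 -m crank '[[[0,0,0],[1.0,-4.7,0],1],[[0,0,0],[1,-4.7,0],1],[[0,0,0],[1,-4.7,0],1],[[0,0,0],[1,-4.7,0],1],[[0,0,0],[1,-4.7,0],1],[[0,0,0],[1,-4.7,0],1],[[0,0,0],[1,-4.7,0],1],[[0,0,0],[1,-4.7,0],1]]'
python3 -c "
from h import *
go([.45,-.425,.09],173)"
```

```text
t 19.6 at [ 0.5785 -0.0543  0.181 ] [179.9   0.3 172.9] w 0.0239 gf 30.0 F [ 0.3  0.5 -1.2]
 turn [ 0.1  0.3 -0.1] then shift cm [  8.24 -38.36   9.1 ]
time_s: 20.35
tcp_pos: [0.45, -0.4191, 0.1771]
eef_rot: [179.9, -0.1, 172.9]
contact_force: [1.9, -0.9, -1.4]
gripper_width: 0.0233
gripper_force: 30.0
t 20.4 at [ 0.45   -0.4191  0.1771] [ 1.799e+02 -1.000e-01  1.729e+02] w 0.0233 gf 30.0 F [ 1.9 -0.9 -1.4]
 turn [ 0.1 -0.1 -0.1] then shift cm [-0.07 -0.58  8.71]
```

```bash

python3 -m crank '[[[0,0,0],[0,0,4],1],[[0,0,0],[0,0,3],1],[[0,0,0],[0,0,2],1],[[0,0,0],[0,0,0],1],[[0,0,0],[0,0,0],0.2],[[0,0,0],[0,0,0],0.2],[[0,0,0],[0,0,-4],0.2],[[0,0,0],[0,0,-5],0.2]]'
python3 -m crank '[[[0,0,-8],[0,0,-3],0.2],[[0,0,-8],[0,0,0],0.2],[[0,0,-8],[0,0,0],0.2],[[0,0,-3],[0,0,0],0.2],[[0,0,0],[0,0,0],0.2]]'
python3 -c "
from h import *
s=cap('scene','s5.png');objs(s)
k=s['color'][30:180,160:320,::-1];cv2.imwrite('pics/bin3.png',cv2.resize(k,None,fx=3,fy=3))
go([.556,.028,.15],-160)"
```

```text
time_s: 21.15
tcp_pos: [0.4507, -0.4172, 0.1787]
eef_rot: [179.9, -0.2, 172.9]
contact_force: [2.0, -0.3, 1.5]
gripper_width: 0.0351
gripper_force: 0.0
time_s: 21.65
tcp_pos: [0.4519, -0.4179, 0.2102]
eef_rot: [-179.9, 0.1, -160.1]
contact_force: [0.8, 0.1, 0.6]
gripper_width: 0.0345
gripper_force: 0.0
bb [391 199  31  31] n 529 z0.039 all c(478.9 21.5) 41x60 a88 top c(478.8 22.4) 13x12 a3 [ 60. 112.  73.] case [-64. -58.]
bb [266 229  48  34] n 897 z0.037 all c(655.5 -125.6) 46x86 a7 top c(657.5 -140.9) 45x55 a8 [200. 165.  96.] case [ 100. -219.]
bb [380 232  21  36] n 540 z0.041 all c(564.3 31.3) 63x36 a19 top c(564.4 31.1) 64x24 a19 [135.  97.  70.] case [ 22. -56.]
bb [360 273  22  21] n 363 z0.047 all c(643.0 29.8) 36x36 a29 top c(642.9 30.3) 34x35 a34 [199. 203. 201.] case [100. -63.]
t 21.7 at [ 0.4518 -0.4179  0.2099] [-1.799e+02  1.000e-01 -1.602e+02] w 0.0351 gf 0.0 F [-0.  -0.1 -0.6]
 turn [-0.1  0.1 -0.2] then shift cm [-25.04  38.33   5.99]
```

View pics/bin3.png

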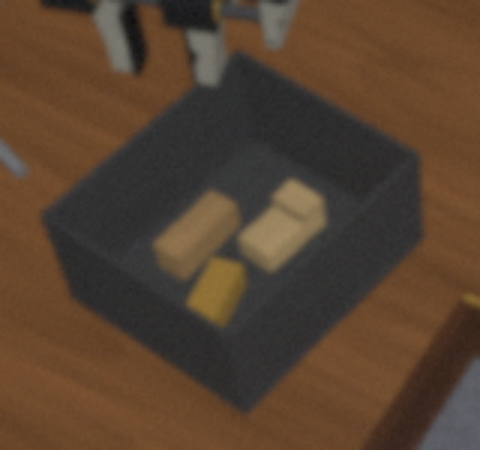

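Three pieces are in the bin. The footed piece is last.

```bash

python3 -m crank '[[[0,0,0],[-2.5,3.8,0],0.2],[[0,0,0],[-2.5,3.8,0],0.2],[[0,0,0],[-2.5,3.8,0],0.2],[[0,0,0],[-2.5,3.8,0],0.2],[[0,0,0],[-2.5,3.8,0],0.2],[[0,0,0],[-2.5,3.8,0],0.2],[[0,0,0],[-2.5,3.8,0],0.2],[[0,0,0],[-2.5,3.8,1],0.2]]'
python3 -m crank '[[[0,0,0],[-2.5,3.8,2],0.2],[[0,0,0],[-2.5,3.8,3],0.2],[[0,0,0],[0,0.3,0],0.2],[[0,0,0],[0,0,0],0.2]]'
python3 -c "
from h import *
c=cap('wrist','w6.png');objs(c)
go([.556,.028,.04],-160)"
```

```text
time_s: 22.5
tcp_pos: [0.5373, -0.0619, 0.2005]
eef_rot: [-179.9, 0.2, -160.2]
contact_force: [2.0, -1.3, -0.2]
gripper_width: 0.0354
gripper_force: 0.0
time_s: 22.9
tcp_pos: [0.5552, 0.0248, 0.1507]
eef_rot: [-180.0, -0.1, -160.0]
contact_force: [-0.0, -0.2, -0.6]
gripper_width: 0.0347
gripper_force: 0.0
bb [314  77  65  79] n 3126 z0.041 all c(479.3 22.1) 40x60 a87 top c(479.4 22.0) 13x14 a64 [ 60. 152.  86.] case [-64. -58.]
bb [305 176  37  67] n 1886 z0.043 all c(564.6 31.6) 62x34 a20 top c(563.4 31.2) 59x22 a20 [173. 113.  65.] case [ 22. -55.]
bb [ 92 209  57  33] n 1279 z0.038 all c(649.2 -143.7) 31x50 a8 top c(649.3 -143.6) 30x50 a8 [202. 157.  58.] case [  92. -237.]
bb [283 270  30  24] n 630 z0.049 all c(636.0 32.8) 23x28 a12 top c(635.9 32.4) 22x27 a15 [200. 201. 195.] case [ 93. -60.]
t 22.9 at [0.5555 0.0239 0.1514] [-180.     0.  -160.1] w 0.035 gf 0.0 F [ 0.4 -0.1 -0.8]
 turn [-0.   0.  -0.1] then shift cm [-0.19  0.37 11.14]
```

View pics/w6.png

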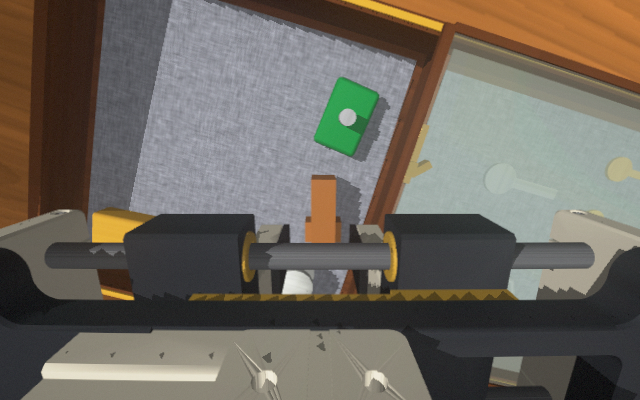

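```bash

python3 -m crank '[[[0,0,0],[-0.15,0.38,3.5],0.2],[[0,0,0],[0,0,3],0.2],[[0,0,0],[0,0,2.5],0.2],[[0,0,0],[0,0,1.2],0.2],[[0,0,0],[0,0,0.9],0.2],[[0,0,0],[0,0,0],0.2]]'
python3 -m crank '[[[0,0,0],[0,0,0],1],[[0,0,0],[0,0,0],1],[[0,0,0],[0,0,0],1],[[0,0,0],[0,0,0],1],[[0,0,0],[0,0,-3],1],[[0,0,0],[0,0,-4],1],[[0,0,0],[0,0,-4],1],[[0,0,0],[0,0,-3],1]]' 30
python3 -c "
from h import *
s=cap('scene');P=cloud(s);z=P[...,2];
m=(z>.085)&(z<.096)&(P[...,1]<-.27)&(P[...,1]>-.51)&(P[...,0]<.6)&(P[...,0]>.32);print('bin',cv2.minAreaRect((P[m][:,:2]*1000).astype(np.float32)),m.sum())
go([.445,-.375,.11],-160)"
```

```text
time_s: 23.55
tcp_pos: [0.5555, 0.0272, 0.0399]
eef_rot: [-180.0, -0.0, -160.2]
contact_force: [0.1, 1.1, -0.2]
gripper_width: 0.0348
gripper_force: 0.0
time_s: 24.35
tcp_pos: [0.5559, 0.0279, 0.1828]
eef_rot: [-180.0, 0.1, -160.1]
contact_force: [0.8, -0.1, -0.8]
gripper_width: 0.0217
gripper_force: 30.0
bin ((443.6465759277344, -395.36651611328125), (172.7871856689453, 202.66091918945312), 84.63082885742188) 885
t 24.4 at [0.5581 0.0283 0.1875] [-179.9    0.5 -160. ] w 0.0216 gf 30.0 F [1.9 0.3 4.6]
 turn [-0.1  0.5 -0. ] then shift cm [ 24.43 -34.03   7.75]
```

```bash

python3 -m crank '[[[0,0,0],[2.4,-3.5,0],1],[[0,0,0],[2.4,-3.5,0],1],[[0,0,0],[2.4,-3.5,0],1],[[0,0,0],[2.4,-3.5,0],1],[[0,0,0],[2.4,-3.5,0],1],[[0,0,0],[2.4,-3.5,0],1],[[0,0,0],[2.4,-3.5,0],1],[[0,0,0],[2.4,-3.5,0],1]]'
python3 -m crank '[[[0,0,0],[2.4,-3.5,0],1],[[0,0,0],[2.4,-3.3,0],1],[[0,0,0],[0,0,0],1],[[0,0,0],[0,0,4],1],[[0,0,0],[0,0,4],1],[[0,0,0],[0,0,1.5],1],[[0,0,0],[0,0,0],1]]'
python3 -m crank '[[[0,0,0],[0,0,0],0.1],[[0,0,0],[0,0,0],0.1],[[0,0,0],[0,0,0],0.1],[[0,0,0],[0,0,-4],0.1],[[0,0,0],[0,0,-5],0.1],[[0,0,0],[0,0,-5],0.1],[[0,0,0],[0,0,-5],-1],[[0,0,0],[0,0,-2],-1]]'
python3 -c "
from h import *
s=cap('scene','s6.png');objs(s)
k=s['color'][30:320,160:480,::-1];cv2.imwrite('pics/bin4.png',cv2.resize(k,None,fx=2,fy=2))
c=tuple(O+.256*ey);print(c);go([.5178,.3391,.2],-85.5)"
```

```text
time_s: 25.2
tcp_pos: [0.4694, -0.3023, 0.18]
eef_rot: [-180.0, 0.0, -160.1]
contact_force: [0.7, 0.4, -0.7]
gripper_width: 0.0217
gripper_force: 30.0
time_s: 25.9
tcp_pos: [0.4464, -0.3799, 0.0821]
eef_rot: [179.8, -0.2, -160.1]
contact_force: [-0.1, -0.0, -0.1]
gripper_width: 0.0217
gripper_force: 30.0
time_s: 26.7
tcp_pos: [0.4494, -0.3822, 0.3022]
eef_rot: [-179.6, 0.4, -160.1]
contact_force: [-0.5, -1.0, 0.0]
gripper_width: 0.0503
gripper_force: 0.0
bb [392 199  31  30] n 542 z0.039 all c(480.1 22.1) 41x61 a87 top c(479.1 22.1) 14x13 a33 [58. 96. 67.] case [-63. -58.]
bb [266 229  48  35] n 904 z0.037 all c(655.2 -126.4) 45x85 a9 top c(657.5 -141.0) 46x55 a8 [198. 164.  96.] case [  99. -220.]
bb [360 273  22  21] n 363 z0.048 all c(643.4 30.2) 35x36 a8 top c(643.3 29.4) 33x33 a17 [197. 201. 199.] case [100. -63.]
(np.float64(0.5172378324972882), np.float64(0.3400248421772306))
t 26.8 at [ 0.4499 -0.3825  0.3036] [-179.5    0.4 -160.1] w 0.054 gf 0.0 F [ 1.  -0.   4.3]
 turn [ -0.7   0.  -74.6] then shift cm [-71.41 -12.43  10.36]
```

View pics/bin4.png

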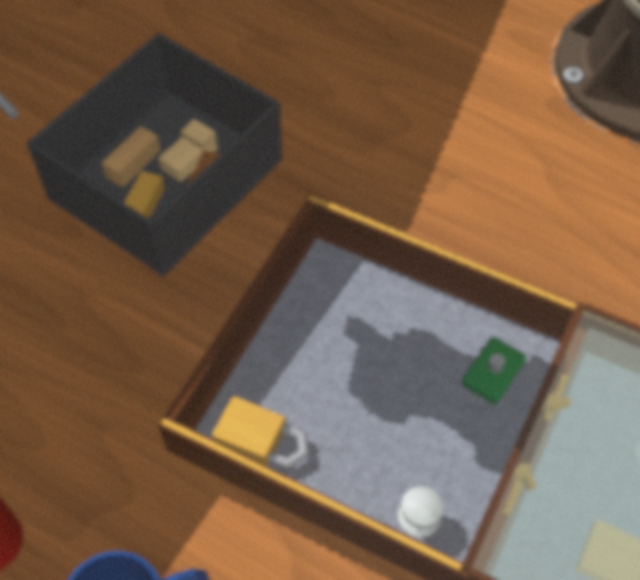

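All four pieces are in the bin (the footed one shows at (207,158)), and only the padlock, knob and holder remain in the compartment. Now I'll go back to the handle.

```bash

python3 -m crank '[[[0,0,-8.3],[0,0,0],-1],[[0,0,-8.3],[0,0,0],-1],[[0,0,-8.3],[0,0,0],-1],[[0,0,-8.3],[0,0,0],-1],[[0,0,-8.3],[0,0,0],-1],[[0,0,-8.3],[0,0,0],-1],[[0,0,-8.3],[0,0,0],-1],[[0,0,-8.3],[0,0,0],-1]]'
python3 -m crank '[[[0,0,-8.2],[0,0,0],-1],[[0,0,0],[-4.7,-0.8,0],-1],[[0,0,0],[-4.7,-0.8,0],-1],[[0,0,0],[-4.7,-0.8,0],-1],[[0,0,0],[-4.7,-0.8,0],-1],[[0,0,0],[-4.7,-0.8,0],-1],[[0,0,0],[-4.7,-0.8,0],-1],[[0,0,0],[-4.7,-0.8,0],-1]]'
python3 -m crank '[[[0,0,0],[-4.7,-0.8,0],-1],[[0,0,0],[-4.7,-0.8,0],-1],[[0,0,0],[-4.7,-0.8,0],-1],[[0,0,0],[-4.7,-0.8,0],-1],[[0,0,0],[-4.7,-0.8,0],-1],[[0,0,0],[-4.7,-0.8,0],-1],[[0,0,0],[0,0,0],-1],[[0,0,0],[0,0,0],-1]]'
python3 -c "
from h import *
s=cap('wrist','w7.png');P=cloud(s);m=(P[...,2]>.099)&(P[...,2]<.112)&(P[...,1]>.25)&(s['range_z']>0);m[245:]=0
print(m.sum(),cv2.minAreaRect((P[m][:,:2]*1000).astype(np.float32)))
s=cap('scene');P=cloud(s);m=(P[...,2]>.099)&(P[...,2]<.112)&(P[...,1]>.29)&(P[...,1]<.38)&(abs(P[...,0]-.52)<.05)
print(m.sum(),cv2.minAreaRect((P[m][:,:2]*1000).astype(np.float32)) if m.sum() else '')
go([.5178,.3395,.098],-85.5)"
```

```text
time_s: 27.55
tcp_pos: [0.4481, -0.381, 0.2956]
eef_rot: [-179.9, -0.0, -93.4]
contact_force: [-0.7, 0.0, 1.0]
gripper_width: 0.0876
gripper_force: 0.0
time_s: 28.35
tcp_pos: [0.4779, -0.0468, 0.2959]
eef_rot: [-179.9, 0.0, -85.5]
contact_force: [1.6, 0.3, 0.3]
gripper_width: 0.0873
gripper_force: 0.0
time_s: 29.15
tcp_pos: [0.5036, 0.2371, 0.2949]
eef_rot: [180.0, -0.0, -85.4]
contact_force: [0.4, -0.4, -0.4]
gripper_width: 0.0875
gripper_force: 0.0
0 ((0.0, 0.0), (0.0, 0.0), 0.0)
826 ((518.4751586914062, 340.3583984375), (56.943031311035156, 39.852779388427734), 3.84466552734375)
t 29.2 at [0.5038 0.2356 0.2953] [-180.     0.   -85.5] w 0.0879 gf 0.0 F [-0.7 -0.8  1.2]
 turn [-0.  0. -0.] then shift cm [-10.25  -2.21  19.73]
```

Handle confirmed at (0.518, 0.340).

```bash

python3 -m crank '[[[0,0,0],[-3.5,-0.8,0],-1],[[0,0,0],[-3.5,-0.7,0],-1],[[0,0,0],[-3.3,-0.7,0],-1],[[0,0,0],[0,0,4.5],-1],[[0,0,0],[0,0,4.5],-1],[[0,0,0],[0,0,4.5],-1],[[0,0,0],[0,0,3.5],-1],[[0,0,0],[0,0,2.7],-1]]'
python3 -m crank '[[[0,0,0],[0,0,0],-1],[[0,0,0],[0,0,0],1],[[0,0,0],[0,0,0],1],[[0,0,0],[0,0,0],1],[[0,0,0],[0,0,0],1],[[0,0,0],[0,0,0],1],[[0,0,0],[0,0,0],1],[[0,0,0],[0,0,0],1]]' 25
python3 -m crank '[[[0,0,0],[0,0,0],1],[[0,0,0],[0,0,0],1],[[0,0,0],[0,0,0],1]]'
python3 -c "
from h import *
go([.5415,.050,.098],-85.4)"
```

```text
time_s: 30.05
tcp_pos: [0.5176, 0.3384, 0.0962]
eef_rot: [179.9, -0.0, -85.6]
contact_force: [-0.1, -0.6, -0.0]
gripper_width: 0.0879
gripper_force: 0.0
time_s: 30.85
tcp_pos: [0.5176, 0.3407, 0.0988]
eef_rot: [180.0, 0.0, -85.5]
contact_force: [-0.5, -0.9, 4.3]
gripper_width: 0.0395
gripper_force: 25.0
time_s: 31.15
tcp_pos: [0.5176, 0.3407, 0.0988]
eef_rot: [-180.0, 0.0, -85.5]
contact_force: [-4.3, -0.6, 8.0]
gripper_width: 0.0396
gripper_force: 25.0
t 31.1 at [0.5176 0.3407 0.0988] [-180.     0.   -85.5] w 0.0396 gf 25.0 F [-4.3 -0.6  8. ]
 turn [-0.   0.  -0.1] then shift cm [29.17 -0.05  0.08]
```

```bash

python3 -m crank '[[[0,0,0],[2,0,0],1],[[0,0,0],[3,0,0],1],[[0,0,0],[3,0,0],1],[[0,0,0],[3,0,0],1],[[0,0,0],[3,0,0],1],[[0,0,0],[3,0,0],1],[[0,0,0],[3,0,0],1],[[0,0,0],[3,0,0],1]]'
python3 -m crank '[[[0,0,0],[2,0,0],1],[[0,0,0],[2,0,0],1],[[0,0,0],[1,0,0],1],[[0,0,0],[0.7,0,0],1],[[0,0,0],[0.5,0,0],1],[[0,0,0],[0.2,0,0],1],[[0,0,0],[0,0,0],1]]'
python3 -c "
from h import *
go([.5415,.050,.098])"
```

```text
time_s: 31.95
tcp_pos: [0.5358, 0.1107, 0.0988]
eef_rot: [-180.0, 0.0, -85.5]
contact_force: [-2.9, 2.7, 7.8]
gripper_width: 0.0399
gripper_force: 25.0
time_s: 32.65
tcp_pos: [0.5406, 0.0511, 0.0987]
eef_rot: [-179.9, 0.3, -85.5]
contact_force: [-12.0, 23.5, 11.8]
gripper_width: 0.0396
gripper_force: 25.0
t 32.6 at [0.5406 0.0511 0.0987] [-179.9    0.3  -85.5] w 0.0396 gf 25.0 F [-12.   23.5  11.8]
 turn [0. 0. 0.] then shift cm [ 0.12 -0.09  0.07]
```

The door is against its stop (23 N). I'll release the buttons while pressing, then retreat and check.

```bash

python3 -m crank '[[[0,0,0],[0,0,0],-1],[[0,0,0],[0,0,0],-1],[[0,0,0],[0,0,0],-1],[[0,0,0],[0,0,0],-1],[[0,0,0],[0,0,0],-1],[[0,0,0],[0,0,-4],-1],[[0,0,0],[0,0,-5],-1],[[0,0,0],[0,0,-5],-1]]'
python3 -m crank '[[[0,0,0],[0,0,-5],-1],[[0,0,0],[-5,0,0],-1],[[0,0,0],[-5,0,0],-1],[[0,0,0],[-5,0,0],-1],[[0,0,0],[-5,0,0],-1],[[0,0,0],[-5,0,0],-1],[[0,0,0],[0,0,0],-1],[[0,0,0],[0,0,0],-1]]'
python3 -c "
from h import *
s=cap('scene','s7.png');P=cloud(s)
for f in (s,dict(np.load('pics/scene0.npz'))):
    P=cloud(f)
    for lo,hi in((.1,.112),(.09,.112)):
        m=(P[...,2]>lo)&(P[...,2]<hi);m[:,:390]=0;m[:,440:]=0;m[:200]=0;m[260:]=0
        print(m.sum(),np.median(P[m],0),cv2.minAreaRect((P[m][:,:2]*1000).astype(np.float32)))
k=s['color'][30:320,160:480,::-1];cv2.imwrite('pics/fin.png',cv2.resize(k,None,fx=2,fy=2))
"
```

```text
time_s: 33.45
tcp_pos: [0.5404, 0.0468, 0.2392]
eef_rot: [179.9, -0.1, -85.5]
contact_force: [1.9, 0.3, 1.0]
gripper_width: 0.0874
gripper_force: 0.0
time_s: 34.25
tcp_pos: [0.5209, 0.2976, 0.2871]
eef_rot: [179.9, -0.1, -85.4]
contact_force: [-0.2, -0.1, -0.1]
gripper_width: 0.0876
gripper_force: 0.0
586 [0.5427384  0.05279993 0.10443369] ((540.8987426757812, 52.58976364135742), (54.46012878417969, 39.866085052490234), 5.669452667236328)
698 [0.54600686 0.05294927 0.10401714] ((541.1118774414062, 52.531227111816406), (56.64140701293945, 39.89292907714844), 4.531841278076172)
581 [0.54282974 0.05275181 0.10432303] ((540.9359130859375, 52.456275939941406), (53.97605895996094, 39.950801849365234), 3.8790035247802734)
694 [0.54598569 0.05290306 0.10377673] ((540.620361328125, 52.57879638671875), (56.796417236328125, 39.90736770629883), 5.9375762939453125)
```

View pics/fin.png

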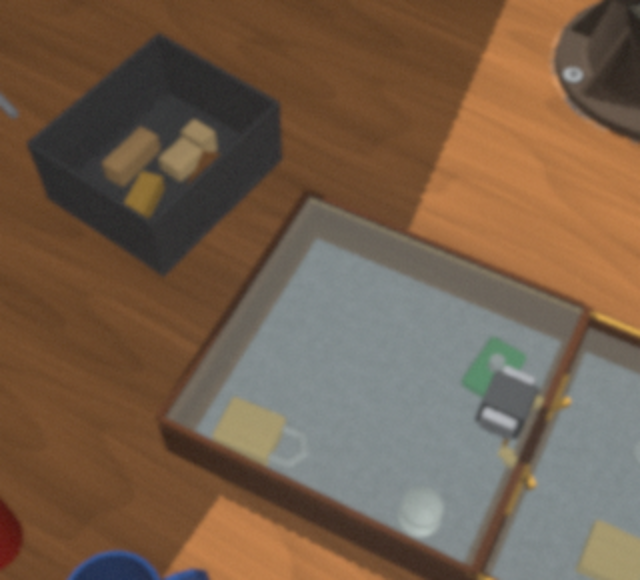

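The final view shows the door shut with the handle at its starting position (crop 510,402), both buttons out, the four offcuts in the bin and the stock untouched. Handing in.

```bash
python3 -c "
from plant import r
print(r.close_job())"
```

```text
the job is handed in; nothing more can be done
None
```

The job is handed in: all four offcuts present (brass, ply, pale, footed; the dark batten was absent) are in the bin, the padlock, knob and holder are where they were, and the door is shut with both buttons sprung out, though I didn't tug it to test the catch.

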